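# Load the tasting box and click its cover shut

### The arm

A 7-joint arm with a two-finger parallel gripper is mounted at the origin on the work surface. World frame = base frame: x ahead of the robot, y to its left, z up, the work surface at z = 0. Lengths are in m, angles in rad, forces in N, time in s.
With the tool pointing down it reaches from about 0.4 to 0.85 m from the base axis. Payload 4.5 kg.
Tool frame: the origin (TCP) lies between the finger pads; the fingertips stand 14 mm ahead of it and the grasp point (between the pads) lies 5 mm behind it; z points along the fingers, y is the line along which they close (so a half turn about z gives the same grasp; the last joint's range is limited). The gripper opens to 85 mm and grips with 20 to 120 N. Pads are 22 mm wide; open, the fingers measure 114 mm over their backs; the gripper's body (76 mm by 85 mm) begins 54 mm behind the grasp point. The pads swing forward as they close: fully open they stand 13 mm farther back than shut.
Start: joints at [-1.191, 0.689, -0.195, 1.565, 0.157, 0.902, -0.215], TCP at [0.212, 0.588, 0.245] pointing down, gripper open.
Joint ranges: [-3.01, 3.01], [-0.46, 2.08], [-1.47, 1.51], [0.13, 2.56], [-1, 4.14], [0.04, 2.09], [-2.66, 2.66]. Speed limits (rad/s): [2.57, 2.57, 3.14, 3.14, 3.14, 3.14, 3.14].

### API

Orientations are given as [roll, pitch, yaw] about the fixed x, y, z axes, in that order (R = Rz(yaw) Ry(pitch) Rx(roll)).
In Python, from bench import arm gives the robot as it stands.
- The arm moves only by the shell command python3 -m jog 'ROWS' [FORCE]. ROWS is JSON, a list of rows, each an object of numbers: "fingers": the opening in per cent of the stroke, from 0 (shut) to 100 (fully open); "tx", "ty", "tz": the shift along the tool's x, y, z in mm; "wx", "wy", "wz": the turn, a rotation vector about the tool's x, y, z in rad. In form: [{"fingers": .., "tx": .., "ty": .., "tz": .., "wx": .., "wy": .., "wz": ..}, ...]. A call has 1 to 12 rows; each row is the pose to reach, as a shift and turn from the pose commanded when the call began, along the tool's axes at that moment; what a row does not reach only later rows make up. A row lasts 1/10 s, in which the tool goes at most 50 mm and 8.59 degrees, less where a joint would pass 70% of its speed; a pose out of reach is approached as far as the arm can. A call with a gripper value outside its range is refused whole. The fingers move at their own pace and stop on an object; FORCE is the grip in N (left out, the last holds). Time passes only in rows, so rows that repeat a pose let the fingers close. It gives the time, the measured TCP pose, the force, the opening and the grip force at its end, in the units of the state.
- arm.read_state(): the state, without advancing time (a new reading comes with each control period).
- arm.capture(name): name is "scene" or "top" or "wrist"; returns (picture, depth): 480x640x3 uint8, red, green, blue; 480x640 float32, m along the optical axis (not along the pixel's ray), 0 where there is no reading.
- arm.camera_params(name): a dict with "fx", "fy", "cx", "cy" (pixels), "R" (3x3) and "t" (3): a world point X has camera coordinates R X + t. Camera axes: x right, y down, z forward; pixel columns grow to the right and rows downward; lengths in m; the calibration is good to about 2 mm. A picture is of the moment at which its call begins: read the wrist's pose just before it. camera_params takes no time and is no camera call; for the wrist camera it gives the pose at the moment of the call.
- arm.hand_in(): hands the job in; it is judged then, once.
The state is a dict: "time_s": time; "joints": joint angles; "joint_velocities": joint speeds; "joint_efforts": joint torques, N m; "tcp_pos": TCP position; "tcp_rot": TCP orientation; "force": force on the tool from outside, world axes, zero at the start; "wrist_torque": the same for the moment, N m; "finger_gap": finger opening in m; "grasp_force": force on a finger pad.
Only numpy, scipy, OpenCV 4.12 (cv2) and the standard library are available. Lean on these libraries where they do the work, as an engineer would, in place of code of your own. Each camera call takes 0.05 s, during which the arm holds its last target. There are 200 camera calls.

### The job

Lower the pistachio-nut bar (brown, with green pieces) into the open compartment of the steel tasting box so that it lies flat with its nut-strewn top up; set it down from your grip, do not drop it. Then slide the blue cover over it by its orange fin, fully home until the spring catch clicks in and holds it. Reach in slantwise under the lamp without knocking it, and leave the sesame bar, the nut jar and the white gift box where they are.

Things in the scene. Friction and masses are not known exactly. Their poses are not given: they have to be found in the camera images.
- pistachio_bar: Loose brown nut bar with green pistachio pieces, 70 (its x) x 34 (its y) x 32 mm high, 80 g; it stands flat on the table to the left or right of the tasting box. Origin: centre of its underside, z up.
- tasting_box: Fixed steel box. Its y runs along the slide (compartment at the +y end, cover parked at the -y end); -x is its front. Spans x -56..68, y -195..58 mm; origin on the table under the compartment's centre. Compartment open on top, 92 (x) x 100 (y) mm; walls 44 mm high, front wall 10 mm thick, guides along the cover's edges up to 54 mm. Brass spring plunger in the rear guide at y 33 mm.
- compartment (a point): Centre of the compartment's floor, 8 mm above the table; axes as the tasting box.
- cover (a joint): Blue cover's position along the slide, m: 0 parked (-y end), 0.135 fully closed at the end stop. Starts at 0 to 0.03, clear of the compartment. Plate 98 x 108 (y) x 4 mm, underside 44, top 48 mm above the table. Friction 1 to 2 N; the spring catch resists with about 8 N from 0.120 to its crest at 0.128, then pulls the cover home and holds it.
- fin_top (a point): Centre of the top of the orange fin that stands on the middle of the cover, 82 mm above the table. The fin is 40 (x) x 10 (y) x 34 mm high; its +y and -y faces can be pushed or pinched. It moves with the cover; axes as the tasting box.
- lamp_front (a point): Lamp bar over the box, along its y: middle of its lower front edge, 200 mm above the table, right above the compartment's centre (box x 0). Bar 30 mm deep (box x 0..30), 20 high, 250 long, on two rear posts (box x 75, y -180 and 45 mm). An upright gripper cannot reach the compartment or fin under it: lean the tool, coming from the front.
- lamp: The same lamp bar with its posts as a body; its origin and axes are those of the tasting box.
- sesame_bar: Loose pale sesame bar, same size as the pistachio bar, on the other side of the box; to be left alone. Origin: centre of its underside.
- nut_jar: Closed round jar, diameter 68, height 110 mm, loose; to be left alone. Origin: centre of its underside.
- gift_box: White gift box with a salmon band, 104 x 144 x 50 mm, loose; to be left alone. Origin: centre of its underside.
Things that resemble listed ones, but are neither listed nor needed, are in the scene too. There is more than one size of the pistachio_bar; the job needs the smallest.

How it is judged:
On the way, in this order (a step that is already met when the one before it is completed fails the run):
1. the pistachio bar, still in the grip, is lowered into the compartment to within 12 mm of its floor (horizontal distance between pistachio_bar and compartment below 0.045 m and z of pistachio_bar in the frame of compartment below 0.012 m and contact force between the fingers and pistachio_bar above 0.3 N).
2. with the bar lying flat in the compartment, the cover is pushed past its spring catch (horizontal distance between pistachio_bar and compartment below 0.04 m and z of pistachio_bar in the frame of compartment below 0.006 m and angle between pistachio_bar's own z axis and vertical below 0.15 rad and value of joint cover above 0.132 m), for 0.2 s.
At the end, for the whole second after the job is handed in: The pistachio bar lies at rest, flat (within 0.15 rad) and top side up on the compartment's floor (underside within 6 mm of it, centre within 40 mm of the compartment's centre), and the cover is home behind its spring catch (joint above 0.132 m) (all of step 2 and linear speed of pistachio_bar below 0.02 m/s); the robot touches nothing.
It fails at once if the lamp is knocked (over 5 N) (contact force between lamp and anything else above 5 N).
It fails at once if the sesame bar is moved more than 30 mm (distance of sesame_bar from where it was at the start of the episode above 0.03 m).
It fails at once if the nut jar is moved more than 30 mm or tipped (distance of nut_jar from where it was at the start of the episode above 0.03 m or angle between nut_jar's own z axis and vertical above 0.3 rad).
It fails at once if the gift box is moved more than 30 mm (distance of gift_box from where it was at the start of the episode above 0.03 m).
It also fails if it takes over 58 s, if anything falls off the work surface, if the arm or the gripper's body presses on something with over 40 N, if the wrist force passes 120 N, or if a joint passes its speed limit or range.

## Working session

There is one attempt and no reset: what is moved stays moved. The work goes in short steps, Python scripts to look and compute and a shell command to move; the robot and the scene stay as the last step left them, time stands still between calls to the robot, and variables do not carry over. Pictures are saved under pics/ and viewed, at most 10 in all, crops included, and the job is handed in when it is done.

```bash
mkdir -p pics; ls; cat > h.py <<'E'
import numpy as np, cv2
from bench import arm
from scipy.spatial.transform import Rotation as Ro
def snap(n,f):
    p=arm.camera_params(n); im,d=arm.capture(n)
    cv2.imwrite(f'pics/{f}.png',im[:,:,::-1]); np.savez(f'pics/{f}.npz',im=im,d=d,R=p['R'],t=p['t'],k=[p['fx'],p['fy'],p['cx'],p['cy']])
def load(f): return np.load(f'pics/{f}.npz')
def world(f,u,v,z=None):
    s=load(f); fx,fy,cx,cy=s['k']; r=np.array([(u-cx)/fx,(v-cy)/fy,1.]); R,t=s['R'],s['t']
    if z is None:
        v,u=int(round(v)),int(round(u)); d=np.median(s['d'][v-1:v+2,u-1:u+2]); return R.T@(r*d-t)
    c=-R.T@t; w=R.T@r; return c+w*(z-c[2])/w[2]
def goal(p,rot):
    "rows needed (mm, rad in tool axes) from measured pose to TCP p and rotation matrix rot"
    s=arm.read_state(); R0=Ro.from_euler('xyz',s['tcp_rot']).as_matrix()
    print('t mm',(R0.T@(np.array(p)-s['tcp_pos'])*1000).round(1),'w',Ro.from_matrix(R0.T@rot).as_rotvec().round(4))
E
python3 - <<'E'
from h import *
snap('scene','s0'); snap('top','t0'); print(arm.read_state())
E
```

```text
pics
{'time_s': 0.1, 'joints': array([-1.19120081,  0.68993811, -0.19449819,  1.56625471,  0.15728179,
        0.90248145, -0.21516384]), 'joint_velocities': array([-0.00013669, -0.00072205, -0.00072127, -0.00296555, -0.00022094,
        0.00209502,  0.00125558]), 'joint_efforts': array([-3.75462376e-03, -5.40599263e+01, -1.27140485e+00, -1.58984202e+01,
        9.44914209e-03,  4.49071202e-03, -1.10578597e-06]), 'tcp_pos': array([0.21169576, 0.58745479, 0.24453603]), 'tcp_rot': array([-3.13990257e+00,  1.17618856e-04,  2.79578332e+00]), 'force': array([-0.34910104,  0.08274104, -0.23176796]), 'wrist_torque': array([ 0.03790255, -0.00070306, -0.01175154]), 'grasp_force': 0.0, 'finger_gap': 0.08513954216237976}
```

View pics/s0.png

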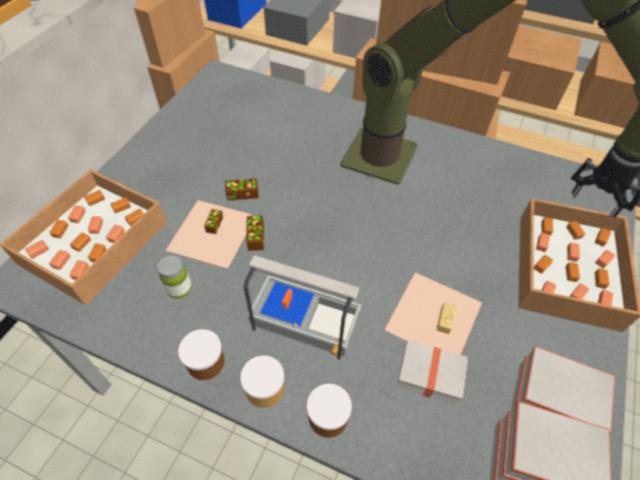

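View pics/t0.png

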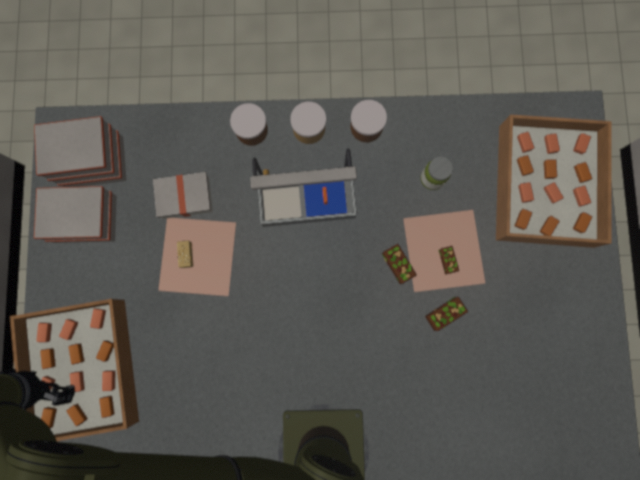

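Three pistachio bars appear in the top view: (399,263), (446,313) and (449,260). The one on the mat at (449,260) looks smallest, so I'll confirm that in an enlarged crop with measurements. In the same view, the box spans (258–355, 170–223) with its compartment at (282,203), and the fin is at (325,195).

```bash
python3 - <<'E'
from h import *
s=load('t0'); im=s['im'][:,:,::-1]
a=cv2.resize(im[225:345,370:490],(480,480),interpolation=cv2.INTER_CUBIC)
b=cv2.resize(im[155:235,245:365],(800,533),interpolation=cv2.INTER_CUBIC)
cv2.imwrite('pics/c1.png',a); cv2.imwrite('pics/c2.png',b)
print(s['k'], -s['R'].T@s['t'], s['R'])
for u,v in [(399,263),(449,260),(446,313),(282,203),(325,195),(303,177),(440,166),(181,195),(184,254),(340,215)]: print(u,v,world('t0',u,v).round(3))
E
```

```text
[539.37513817 539.37513817 312.50500134 234.7394887 ] [ 0.34850341 -0.01591674  1.44609666] [[-0.02028801 -0.99949514 -0.0244511 ]
 [-0.98923273  0.02361304 -0.14443348]
 [ 0.14493792  0.02125756 -0.98921237]]
399 263 [ 0.474 -0.209  0.045]
449 260 [ 0.48  -0.341  0.032]
446 313 [ 0.344 -0.323  0.045]
282 203 [0.649 0.096 0.007]
325 195 [ 0.652 -0.021  0.081]
303 177 [0.665 0.03  0.219]
440 166 [ 0.713 -0.314  0.11 ]
181 195 [0.668 0.362 0.05 ]
184 254 [0.512 0.357 0.03 ]
340 215 [ 0.604 -0.059  0.05 ]
```

View pics/c1.png

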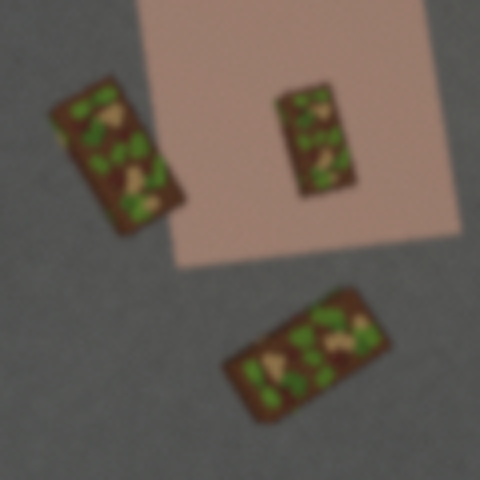

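View pics/c2.png

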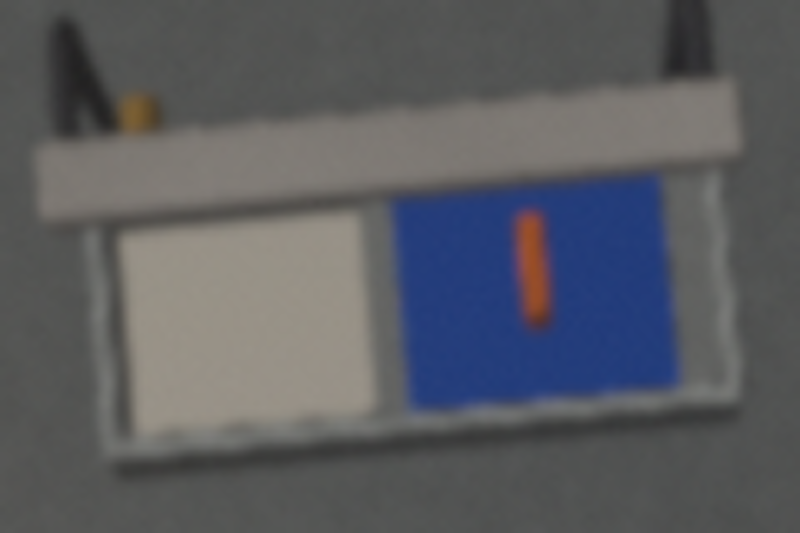

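The crop confirms it: the bar at (449,260) is about 26 px long against about 40 px for the other two, so it is the 70 mm bar. The compartment is the white area at crop (245,320), and the fin top is around crop (530,265). Now I'll fit the poses.

```bash
cat >> h.py <<'E'
def cloud(f):
    s=load(f); fx,fy,cx,cy=s['k']; v,u=np.mgrid[:480,:640]; d=s['d']
    P=np.stack([(u-cx)/fx*d,(v-cy)/fy*d,d],-1)-s['t']
    return P@s['R'],s['im']
def rect(P,m):
    r=cv2.minAreaRect((P[m][:,:2]*1000).astype(np.float32)); return r
def lean(psi,th):
    c,s=np.cos(psi),np.sin(psi); z=np.array([np.sin(th)*c,np.sin(th)*s,-np.cos(th)]); y=np.array([-s,c,0]); return np.stack([np.cross(y,z),y,z],1)
E
python3 - <<'E'
from h import *
P,im=cloud('t0')
def box(x0,x1,y0,y1,z0,z1): return (P[...,0]>x0)&(P[...,0]<x1)&(P[...,1]>y0)&(P[...,1]<y1)&(P[...,2]>z0)&(P[...,2]<z1)
print('bar',rect(P,box(.42,.54,-.40,-.29,.022,.042)))
print('sesame',rect(P,box(.45,.57,.3,.42,.022,.042)))
hsv=cv2.cvtColor(im,cv2.COLOR_RGB2HSV)
o=box(.58,.72,-.09,.06,.073,.095); print('fin',rect(P,o),P[o].mean(0))
b=(hsv[...,0]>105)&(hsv[...,0]<130)&(hsv[...,1]>150)&box(.5,.8,-.2,.2,.035,.06); print('cover',rect(P,b),P[b][:,2].mean())
l=box(.5,.85,-.15,.25,.205,.24); print('lamp',rect(P,l),P[l][:,2].mean())
g=box(.5,.66,-.15,.25,.048,.064); print('frontguide',rect(P,g))
c=box(.57,.68,.04,.16,-.01,.016)&(hsv[...,2]>130); print('floor',rect(P,c),c.sum())
E
```

```text
bar ((482.95672607421875, -342.89227294921875), (69.75870513916016, 36.8974723815918), 13.54995346069336)
sesame ((515.1693115234375, 358.0704040527344), (70.47357177734375, 36.07723617553711), 3.8629441261291504)
fin ((653.974853515625, -20.095979690551758), (39.064476013183594, 9.767217636108398), 4.318138599395752) [ 0.65344929 -0.02021258  0.07999475]
cover ((650.0407104492188, -20.502559661865234), (82.9807357788086, 102.9178237915039), 4.22686243057251) 0.04657971898860716
lamp ((687.7457885742188, 31.878150939941406), (78.93208312988281, 249.6820831298828), 4.772286415100098) 0.21751509862406074
frontguide ((623.4049682617188, 27.312362670898438), (253.47706604003906, 72.8856430053711), 89.99380493164062)
floor ((643.2828369140625, 96.655029296875), (74.85813903808594, 97.90412902832031), 1.6787840127944946) 922
```

```bash
python3 - <<'E'
from h import *
R=lean(.2365,.489); g=np.array([.483,-.343,.025]); tcp=g+.005*R[:,2]
print(tcp); goal(tcp-.13*R[:,2],R); goal([.36,.2,.3],R)
E
```

```text
[ 0.48528334 -0.34244969  0.02058598]
t mm [-521.6 -815.5  110.6] w [-0.144  -0.4754 -0.5701]
t mm [-270.9 -314.3  -54.9] w [-0.144  -0.4754 -0.5701]
```

```bash
python3 -m jog '[{"fingers":100,"tx":-270,"ty":-315,"tz":-55,"wx":-0.144,"wy":-0.475,"wz":-0.57},{"tx":-270,"ty":-315,"tz":-55,"wx":-0.144,"wy":-0.475,"wz":-0.57},{"tx":-270,"ty":-315,"tz":-55,"wx":-0.144,"wy":-0.475,"wz":-0.57},{"tx":-270,"ty":-315,"tz":-55,"wx":-0.144,"wy":-0.475,"wz":-0.57},{"tx":-270,"ty":-315,"tz":-55,"wx":-0.144,"wy":-0.475,"wz":-0.57},{"tx":-270,"ty":-315,"tz":-55,"wx":-0.144,"wy":-0.475,"wz":-0.57},{"tx":-270,"ty":-315,"tz":-55,"wx":-0.144,"wy":-0.475,"wz":-0.57},{"tx":-270,"ty":-315,"tz":-55,"wx":-0.144,"wy":-0.475,"wz":-0.57},{"tx":-270,"ty":-315,"tz":-55,"wx":-0.144,"wy":-0.475,"wz":-0.57},{"tx":-270,"ty":-315,"tz":-55,"wx":-0.144,"wy":-0.475,"wz":-0.57}]'; python3 - <<'E'
from h import *
R=lean(.2365,.489); tcp=np.array([.48528334,-.34244969,.02058598])
goal(tcp-.13*R[:,2],R); print(arm.read_state()['joints'])
E
```

```text
t mm [-521.6 -815.5  110.6] w [-0.144  -0.4754 -0.5701]
[-1.19120081  0.68993811 -0.19449819  1.56625471  0.15728179  0.90248145
 -0.21516384]invalid input at $[1]: expected keys fingers, tx, ty, tz, wx, wy, wz
```

```bash
python3 -m jog '[{"fingers":100,"tx":-270,"ty":-315,"tz":-55,"wx":-0.144,"wy":-0.475,"wz":-0.57},{"fingers":100,"tx":-270,"ty":-315,"tz":-55,"wx":-0.144,"wy":-0.475,"wz":-0.57},{"fingers":100,"tx":-270,"ty":-315,"tz":-55,"wx":-0.144,"wy":-0.475,"wz":-0.57},{"fingers":100,"tx":-270,"ty":-315,"tz":-55,"wx":-0.144,"wy":-0.475,"wz":-0.57},{"fingers":100,"tx":-270,"ty":-315,"tz":-55,"wx":-0.144,"wy":-0.475,"wz":-0.57},{"fingers":100,"tx":-270,"ty":-315,"tz":-55,"wx":-0.144,"wy":-0.475,"wz":-0.57},{"fingers":100,"tx":-270,"ty":-315,"tz":-55,"wx":-0.144,"wy":-0.475,"wz":-0.57},{"fingers":100,"tx":-270,"ty":-315,"tz":-55,"wx":-0.144,"wy":-0.475,"wz":-0.57},{"fingers":100,"tx":-270,"ty":-315,"tz":-55,"wx":-0.144,"wy":-0.475,"wz":-0.57},{"fingers":100,"tx":-270,"ty":-315,"tz":-55,"wx":-0.144,"wy":-0.475,"wz":-0.57}]'; python3 - <<'E'
from h import *
R=lean(.2365,.489); tcp=np.array([.48528334,-.34244969,.02058598])
goal(tcp-.13*R[:,2],R); print(arm.read_state()['joints'])
E
```

```text
time_s: 1.1
tcp_pos: [0.36, 0.1937, 0.3007]
tcp_rot: [3.141, 0.49, -2.917]
force: [-0.6, 0.6, 0.5]
finger_gap: 0.0857
grasp_force: 0.0
t mm [ 129.5 -551.3  118.2] w [-0.0052  0.0006 -0.0101]
[-1.13092094  0.2354508   0.41561823  2.51534187  1.70847083  0.14318974
 -0.62904721]
```

```bash
python3 -m jog '[{"fingers":100,"tx":130,"ty":-551,"tz":118,"wx":-0.005,"wy":0,"wz":-0.01},{"fingers":100,"tx":130,"ty":-551,"tz":118,"wx":-0.005,"wy":0,"wz":-0.01},{"fingers":100,"tx":130,"ty":-551,"tz":118,"wx":-0.005,"wy":0,"wz":-0.01},{"fingers":100,"tx":130,"ty":-551,"tz":118,"wx":-0.005,"wy":0,"wz":-0.01},{"fingers":100,"tx":130,"ty":-551,"tz":118,"wx":-0.005,"wy":0,"wz":-0.01},{"fingers":100,"tx":130,"ty":-551,"tz":118,"wx":-0.005,"wy":0,"wz":-0.01},{"fingers":100,"tx":130,"ty":-551,"tz":118,"wx":-0.005,"wy":0,"wz":-0.01},{"fingers":100,"tx":130,"ty":-551,"tz":118,"wx":-0.005,"wy":0,"wz":-0.01},{"fingers":100,"tx":130,"ty":-551,"tz":118,"wx":-0.005,"wy":0,"wz":-0.01},{"fingers":100,"tx":130,"ty":-551,"tz":118,"wx":-0.005,"wy":0,"wz":-0.01},{"fingers":100,"tx":130,"ty":-551,"tz":118,"wx":-0.005,"wy":0,"wz":-0.01},{"fingers":100,"tx":130,"ty":-551,"tz":118,"wx":-0.005,"wy":0,"wz":-0.01}]'; python3 - <<'E'
from h import *
R=lean(.2365,.489); tcp=np.array([.48528334,-.34244969,.02058598])
goal(tcp-.13*R[:,2],R); print(arm.read_state()['joints'])
E
```

```text
time_s: 2.3
tcp_pos: [0.4287, -0.0646, 0.2029]
tcp_rot: [3.137, 0.49, -2.898]
force: [1.2, 0.7, 0.2]
finger_gap: 0.0859
grasp_force: 0.0
t mm [  96.4 -282.9   23.9] w [0.0079 0.001  0.0065]
[ 0.95039666  0.88020105 -1.44212803  2.54234435  1.83956725  0.85090424
 -0.00851357]
```

```bash
python3 -m jog '[{"fingers":100,"tx":96,"ty":-283,"tz":24,"wx":0.008,"wy":0,"wz":0.006},{"fingers":100,"tx":96,"ty":-283,"tz":24,"wx":0.008,"wy":0,"wz":0.006},{"fingers":100,"tx":96,"ty":-283,"tz":24,"wx":0.008,"wy":0,"wz":0.006},{"fingers":100,"tx":96,"ty":-283,"tz":24,"wx":0.008,"wy":0,"wz":0.006},{"fingers":100,"tx":96,"ty":-283,"tz":24,"wx":0.008,"wy":0,"wz":0.006},{"fingers":100,"tx":96,"ty":-283,"tz":24,"wx":0.008,"wy":0,"wz":0.006},{"fingers":100,"tx":96,"ty":-283,"tz":24,"wx":0.008,"wy":0,"wz":0.006},{"fingers":100,"tx":96,"ty":-283,"tz":24,"wx":0.008,"wy":0,"wz":0.006},{"fingers":100,"tx":96,"ty":-283,"tz":24,"wx":0.008,"wy":0,"wz":0.006},{"fingers":100,"tx":96,"ty":-283,"tz":24,"wx":0.008,"wy":0,"wz":0.006},{"fingers":100,"tx":96,"ty":-283,"tz":24,"wx":0.008,"wy":0,"wz":0.006}]'; python3 - <<'E'
from h import *
R=lean(.2365,.489); tcp=np.array([.48528334,-.34244969,.02058598])
goal(tcp-.13*R[:,2],R); print(arm.read_state()['joints']); snap('wrist','w1')
E
```

```text
time_s: 3.4
tcp_pos: [0.4268, -0.3536, 0.1373]
tcp_rot: [-3.139, 0.49, -2.899]
force: [-0.4, -0.1, 0.0]
finger_gap: 0.0855
grasp_force: 0.0
t mm [ 2.3 -2.9  1. ] w [0.0002 0.0009 0.0052]
[ 1.42458399  0.97000108 -1.01435444  2.09213569  1.34688026  0.36730928
  1.33780122]
```

View pics/w1.png

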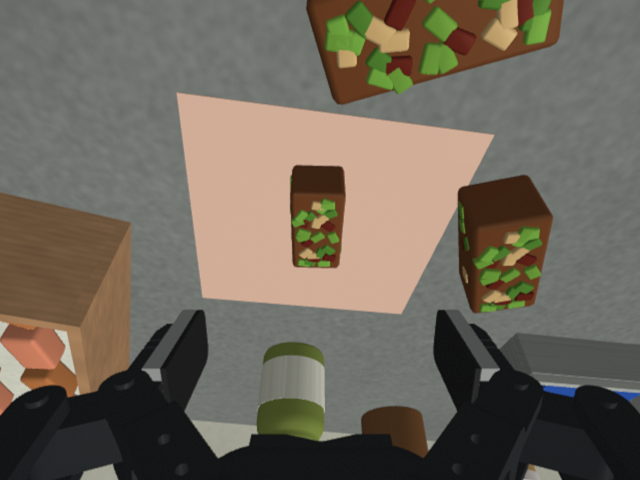

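The target bar's top face runs (292,196)–(345,197) to (294,267)–(339,267). It is nearly centred between the fingers at columns 207 and 434. I'll refine its pose from this view.

```bash
python3 - <<'E'
from h import *
P,im=cloud('w1')
m=(abs(P[...,0]-.483)<.06)&(abs(P[...,1]+.343)<.045)&(P[...,2]>.026)&(P[...,2]<.045)
(cx,cy),wh,a=rect(P,m); print(cx,cy,wh,a,np.median(P[m][:,2]))
R=lean(.2365,.489)
for u,v in [(292,196),(345,197),(294,267),(339,267)]: print(world('w1',u,v,.032).round(4))
E
```

```text
481.26226806640625 -342.88873291015625 (70.9368667602539, 35.26203918457031) 12.203174591064453 0.03484296968449589
[ 0.4542 -0.3647  0.032 ]
[ 0.4472 -0.3332  0.032 ]
[ 0.5201 -0.3505  0.032 ]
[ 0.5122 -0.3186  0.032 ]
```

```bash
python3 - <<'E'
from h import *
R=lean(.223,.489); tcp=np.array([.482,-.343,.025])+.005*R[:,2]
goal(tcp-.05*R[:,2],R);goal(tcp,R)
E
```

```text
t mm [ 3.2 -2.1 80.6] w [0.0062 0.0008 0.017 ]
t mm [  3.2  -2.4 130.6] w [0.0062 0.0008 0.017 ]
```

```bash
python3 -m jog '[{"fingers":100,"tx":3,"ty":-2,"tz":45,"wx":0.006,"wy":0,"wz":0.017},{"fingers":100,"tx":3,"ty":-2,"tz":80,"wx":0.006,"wy":0,"wz":0.017},{"fingers":100,"tx":3,"ty":-2.4,"tz":105,"wx":0.006,"wy":0,"wz":0.017},{"fingers":100,"tx":3,"ty":-2.4,"tz":122,"wx":0.006,"wy":0,"wz":0.017},{"fingers":100,"tx":3,"ty":-2.4,"tz":130,"wx":0.006,"wy":0,"wz":0.017},{"fingers":100,"tx":3,"ty":-2.4,"tz":130,"wx":0.006,"wy":0,"wz":0.017},{"fingers":100,"tx":3,"ty":-2.4,"tz":130,"wx":0.006,"wy":0,"wz":0.017}]' 40; python3 - <<'E'
from h import *
R=lean(.223,.489); tcp=np.array([.482,-.343,.025])+.005*R[:,2]
goal(tcp,R)
E
```

```text
time_s: 4.15
tcp_pos: [0.4839, -0.3439, 0.0217]
tcp_rot: [-3.141, 0.49, -2.92]
force: [1.6, 0.2, -0.6]
finger_gap: 0.0854
grasp_force: 0.0
t mm [-0.1  1.3  1.3] w [-0.0014  0.001  -0.0015]
```

```bash
python3 -m jog '[{"fingers":60,"tx":0,"ty":1,"tz":1,"wx":0,"wy":0,"wz":0},{"fingers":30,"tx":0,"ty":1,"tz":1,"wx":0,"wy":0,"wz":0},{"fingers":10,"tx":0,"ty":1,"tz":1,"wx":0,"wy":0,"wz":0},{"fingers":10,"tx":0,"ty":1,"tz":1,"wx":0,"wy":0,"wz":0},{"fingers":10,"tx":0,"ty":1,"tz":1,"wx":0,"wy":0,"wz":0},{"fingers":10,"tx":0,"ty":1,"tz":1,"wx":0,"wy":0,"wz":0},{"fingers":10,"tx":0,"ty":1,"tz":1,"wx":0,"wy":0,"wz":0},{"fingers":10,"tx":0,"ty":1,"tz":1,"wx":0,"wy":0,"wz":0}]' 40
```

```text
time_s: 4.95
tcp_pos: [0.4841, -0.3432, 0.0206]
tcp_rot: [-3.141, 0.49, -2.921]
force: [-3.0, -0.6, 5.3]
finger_gap: 0.0338
grasp_force: 42.0
```

```bash
cat >> h.py <<'E'
C=np.array([.6445,.097]); BY=.077
def place(bx,h,by=0,th=.489,gz=.033):
    R=lean(BY,th); q=Ro.from_euler('z',BY).as_matrix()@[bx,by,0]
    goal(np.array([C[0]+q[0],C[1]+q[1],gz+h])+.005*R[:,2],R)
E
python3 -m jog '[{"fingers":10,"tx":-12,"ty":0,"tz":-22,"wx":0,"wy":0,"wz":0},{"fingers":10,"tx":-30,"ty":0,"tz":-56,"wx":0,"wy":0,"wz":0},{"fingers":10,"tx":-50,"ty":0,"tz":-93,"wx":0,"wy":0,"wz":0},{"fingers":10,"tx":-50,"ty":0,"tz":-93,"wx":0,"wy":0,"wz":0},{"fingers":10,"tx":-50,"ty":0,"tz":-93,"wx":0,"wy":0,"wz":0}]'
python3 - <<'E'
from h import *
place(-.1,.07)
E
```

```text
time_s: 5.45
tcp_pos: [0.4853, -0.3432, 0.1275]
tcp_rot: [-3.138, 0.491, -2.919]
force: [-0.3, -0.5, -1.8]
finger_gap: 0.0334
grasp_force: 41.2
t mm [-123.7  408.7   97.6] w [0.0651 0.0022 0.1284]
```

```bash
python3 -m jog '[{"fingers":10,"tx":-124,"ty":409,"tz":98,"wx":0.065,"wy":0.002,"wz":0.128},{"fingers":10,"tx":-124,"ty":409,"tz":98,"wx":0.065,"wy":0.002,"wz":0.128},{"fingers":10,"tx":-124,"ty":409,"tz":98,"wx":0.065,"wy":0.002,"wz":0.128},{"fingers":10,"tx":-124,"ty":409,"tz":98,"wx":0.065,"wy":0.002,"wz":0.128},{"fingers":10,"tx":-124,"ty":409,"tz":98,"wx":0.065,"wy":0.002,"wz":0.128},{"fingers":10,"tx":-124,"ty":409,"tz":98,"wx":0.065,"wy":0.002,"wz":0.128},{"fingers":10,"tx":-124,"ty":409,"tz":98,"wx":0.065,"wy":0.002,"wz":0.128},{"fingers":10,"tx":-124,"ty":409,"tz":98,"wx":0.065,"wy":0.002,"wz":0.128},{"fingers":10,"tx":-124,"ty":409,"tz":98,"wx":0.065,"wy":0.002,"wz":0.128},{"fingers":10,"tx":-124,"ty":409,"tz":98,"wx":0.065,"wy":0.002,"wz":0.128},{"fingers":10,"tx":-124,"ty":409,"tz":98,"wx":0.065,"wy":0.002,"wz":0.128},{"fingers":10,"tx":-124,"ty":409,"tz":98,"wx":0.065,"wy":0.002,"wz":0.128}]'
python3 - <<'E'
from h import *
place(-.1,.07); snap('wrist','w2'); print(arm.read_state()['joints'].round(2))
P,im=cloud('w2'); hsv=cv2.cvtColor(im,cv2.COLOR_RGB2HSV)
o=(P[...,2]>.076)&(P[...,2]<.09)&(hsv[...,0]<18)&(hsv[...,1]>150)&(abs(P[...,0]-.65)<.07)&(abs(P[...,1]+.02)<.06)
if o.any(): print('fin',rect(P,o),P[o].mean(0))
E
```

```text
time_s: 6.65
tcp_pos: [0.5475, 0.1007, 0.0976]
tcp_rot: [3.128, 0.49, -3.061]
force: [0.7, -0.9, -0.4]
finger_gap: 0.0331
grasp_force: 41.2
t mm [  0.7 -11.2  -1.7] w [0.0153 0.0007 0.0035]
[ 0.36  1.18 -1.26  2.31  1.97  1.23 -0.43]
fin ((646.4046020507812, -19.205228805541992), (29.6474666595459, 10.513419151306152), 4.986640930175781) [ 0.64153828 -0.01824307  0.08134324]
```

View pics/w2.png

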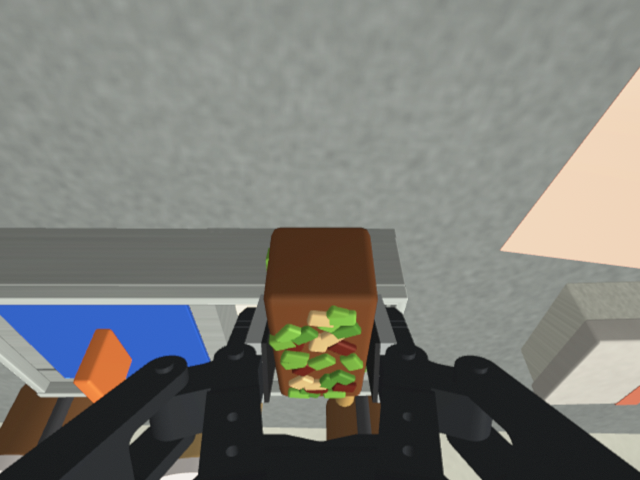

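The bar is held square, top up, in front of the compartment. The box's front corner at table level is at (397,229) and its top front corner is at about (406,300). I'll check the box pose against these.

```bash
python3 - <<'E'
from h import *
Q=Ro.from_euler('z',BY).as_matrix()
print('expect',C+(Q@[-.056,.058,0])[:2]); print(world('w2',397,229,0),world('w2',5,229,0))
P,im=cloud('w2')
m=(P[...,0]<.66)&(P[...,0]>.56)&(P[...,1]>-.1)&(P[...,1]<.2)&(P[...,2]>.03)&(P[...,2]<.06)
L=(P[m]-[*C,0])@Q; print(L.min(0),L.max(0),np.percentile(L,[1,99],axis=0))
place(-.04,.07); place(-.01,.055); place(-.006,0)
E
```

```text
expect [0.58420434 0.1505204 ]
[0.58810819 0.15433065 0.        ] [ 6.06278174e-01 -8.98706243e-02 -2.77555756e-17]
[-0.05772126 -0.19216533  0.03000293] [0.01156851 0.05883921 0.05998204] [[-0.05681802 -0.18034888  0.03062179]
 [ 0.00689372  0.05606413  0.05646557]]
t mm [-53.9  -6.7  26.4] w [ 0.0089 -0.0017  0.0023]
t mm [-73.4  -7.   53.7] w [ 0.0089 -0.0017  0.0023]
t mm [-51.2  -7.4 104.1] w [ 0.0089 -0.0017  0.0023]
```

```bash
python3 -m jog '[{"fingers":10,"tx":-27,"ty":-6,"tz":13,"wx":0.009,"wy":-0.002,"wz":0.002},{"fingers":10,"tx":-54,"ty":-7,"tz":26,"wx":0.009,"wy":-0.002,"wz":0.002},{"fingers":10,"tx":-65,"ty":-7,"tz":41,"wx":0.009,"wy":-0.002,"wz":0.002},{"fingers":10,"tx":-73,"ty":-7,"tz":54,"wx":0.009,"wy":-0.002,"wz":0.002},{"fingers":10,"tx":-73,"ty":-7,"tz":54,"wx":0.009,"wy":-0.002,"wz":0.002},{"fingers":10,"tx":-73,"ty":-7,"tz":54,"wx":0.009,"wy":-0.002,"wz":0.002}]'
python3 - <<'E'
from h import *
place(-.01,.055); place(-.006,.02);place(-.006,.0); snap('wrist','w3'); snap('scene','s3')
a=load('s3')['im'][240:360,230:380,::-1]; b=load('w3')['im'][:,:,::-1]
cv2.imwrite('pics/m3.png',np.hstack([cv2.resize(a,(400,320)),cv2.resize(b,(400,320))]))
E
```

```text
time_s: 7.3
tcp_pos: [0.6356, 0.089, 0.0827]
tcp_rot: [-3.136, 0.487, -3.069]
force: [-0.2, -0.9, -0.6]
finger_gap: 0.0334
grasp_force: 41.2
t mm [-2.   7.3  0.1] w [-0.0073 -0.0018 -0.0039]
t mm [10.8  7.5 32.9] w [-0.0073 -0.0018 -0.0039]
t mm [20.2  7.5 50.5] w [-0.0073 -0.0018 -0.0039]
```

View pics/m3.png

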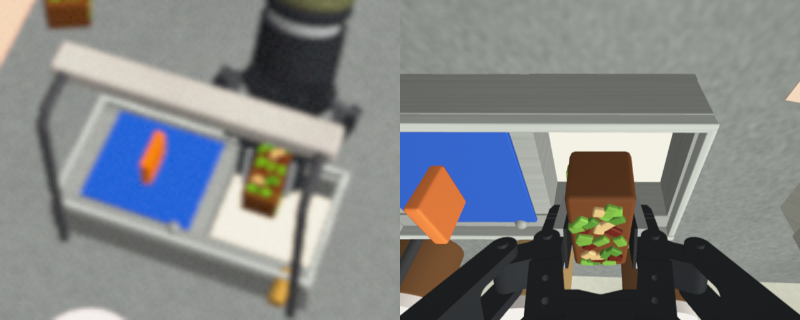

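The bar hangs over the compartment, with its front edge at (600,152) inside the front wall's top edge at about row 130 in the right-hand picture. The hand clears the lamp, so I'll lower it.

```bash
python3 -m jog '[{"fingers":10,"tx":4,"ty":5,"tz":10,"wx":-0.007,"wy":-0.002,"wz":-0.004},{"fingers":10,"tx":10,"ty":7,"tz":30,"wx":-0.007,"wy":-0.002,"wz":-0.004},{"fingers":10,"tx":16,"ty":7.5,"tz":42,"wx":-0.007,"wy":-0.002,"wz":-0.004},{"fingers":10,"tx":18,"ty":7.5,"tz":47,"wx":-0.007,"wy":-0.002,"wz":-0.004},{"fingers":10,"tx":19,"ty":7.5,"tz":48,"wx":-0.007,"wy":-0.002,"wz":-0.004},{"fingers":10,"tx":19,"ty":7.5,"tz":48,"wx":-0.007,"wy":-0.002,"wz":-0.004}]'
python3 - <<'E'
from h import *
place(-.006,.0)
E
```

```text
time_s: 8.0
tcp_pos: [0.6419, 0.0982, 0.0327]
tcp_rot: [3.141, 0.491, -3.063]
force: [0.2, -1.0, -0.7]
finger_gap: 0.0334
grasp_force: 41.2
t mm [ 2.9 -1.4  3.1] w [0.0009 0.0024 0.0011]
```

```bash
python3 -m jog '[{"fingers":10,"tx":0.8,"ty":0,"tz":1.5,"wx":0,"wy":0,"wz":0},{"fingers":10,"tx":1.2,"ty":0,"tz":2.4,"wx":0,"wy":0,"wz":0},{"fingers":10,"tx":1.7,"ty":0,"tz":3.2,"wx":0,"wy":0,"wz":0},{"fingers":10,"tx":1.7,"ty":0,"tz":3.2,"wx":0,"wy":0,"wz":0}]'
python3 -m jog '[{"fingers":10,"tx":0.4,"ty":0,"tz":0.7,"wx":0,"wy":0,"wz":0},{"fingers":10,"tx":0.4,"ty":0,"tz":0.7,"wx":0,"wy":0,"wz":0}]'
```

```text
time_s: 8.4
tcp_pos: [0.6421, 0.0979, 0.029]
tcp_rot: [-3.141, 0.492, -3.063]
force: [-0.4, 0.9, -0.8]
finger_gap: 0.0331
grasp_force: 41.2
time_s: 8.6
tcp_pos: [0.6422, 0.098, 0.0286]
tcp_rot: [-3.141, 0.492, -3.063]
force: [-0.5, -1.1, 2.7]
finger_gap: 0.0334
grasp_force: 41.7
```

```bash
python3 -m jog '[{"fingers":41,"tx":0.2,"ty":0,"tz":0.4,"wx":0,"wy":0,"wz":0},{"fingers":43,"tx":0.2,"ty":0,"tz":0.4,"wx":0,"wy":0,"wz":0},{"fingers":50,"tx":0.2,"ty":0,"tz":0.4,"wx":0,"wy":0,"wz":0},{"fingers":55,"tx":0.2,"ty":0,"tz":0.4,"wx":0,"wy":0,"wz":0},{"fingers":55,"tx":0.2,"ty":0,"tz":0.4,"wx":0,"wy":0,"wz":0}]'
```

```text
time_s: 9.1
tcp_pos: [0.6423, 0.0979, 0.0279]
tcp_rot: [-3.141, 0.492, -3.064]
force: [-0.5, -1.6, 2.0]
finger_gap: 0.0469
grasp_force: 0.0
```

```bash
python3 -m jog '[{"fingers":55,"tx":0,"ty":0,"tz":-15,"wx":0,"wy":0,"wz":0},{"fingers":55,"tx":0,"ty":0,"tz":-45,"wx":0,"wy":0,"wz":0},{"fingers":55,"tx":0,"ty":0,"tz":-90,"wx":0,"wy":0,"wz":0},{"fingers":55,"tx":0,"ty":0,"tz":-130,"wx":0,"wy":0,"wz":0},{"fingers":55,"tx":0,"ty":0,"tz":-130,"wx":0,"wy":0,"wz":0},{"fingers":55,"tx":0,"ty":0,"tz":-130,"wx":0,"wy":0,"wz":0}]'
python3 - <<'E'
from h import *
snap('wrist','w4')
P,im=cloud('w4'); Q=Ro.from_euler('z',BY).as_matrix(); L=(P-[*C,0])@Q; hsv=cv2.cvtColor(im,cv2.COLOR_RGB2HSV)
m=(abs(L[...,0])<.045)&(abs(L[...,1])<.045)&(L[...,2]>.034)&(L[...,2]<.048); print('bar top',rect(L,m),np.percentile(L[m][:,2],[5,50,95]))
o=(L[...,2]>.076)&(L[...,2]<.09)&(abs(L[...,0])<.05)&(abs(L[...,1]+.12)<.05); 
if o.any(): print('fin',rect(L,o),L[o].mean(0))
s=np.sin(.65);c=np.cos(.65)
place(-.005-.1*s,.1*c,-.117,.65,.075)
E
```

```text
time_s: 9.7
tcp_pos: [0.5807, 0.0936, 0.1437]
tcp_rot: [-3.141, 0.493, -3.062]
force: [-0.0, -1.1, -0.1]
finger_gap: 0.0467
grasp_force: 0.0
bar top ((-3.282501220703125, 1.2339897155761719), (70.12752532958984, 34.65498733520508), 0.5429900884628296) [0.04126167 0.04321569 0.0449922 ]
fin ((-0.6157932281494141, -116.29856872558594), (40.28917694091797, 10.847833633422852), 0.3087422847747803) [-0.0043045  -0.11485131  0.08215425]
t mm [  -4.9 -118.1   -6.5] w [ 0.0003 -0.1583  0.0016]
```

View pics/w4.png

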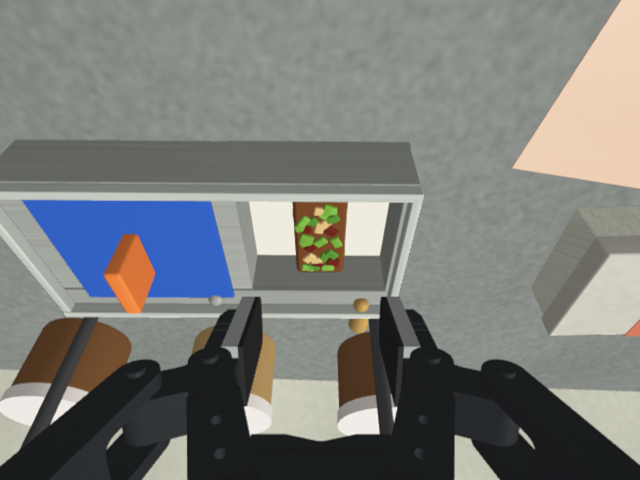

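The bar lies flat and top up in the compartment at (320,238). The cover is still clear of it, with the fin top at about (118,258), box y −116 mm. Next I'll move in front of the fin.

```bash
python3 -m jog '[{"fingers":55,"tx":-5,"ty":-40,"tz":-6,"wx":0,"wy":-0.158,"wz":0},{"fingers":55,"tx":-5,"ty":-80,"tz":-6,"wx":0,"wy":-0.158,"wz":0},{"fingers":55,"tx":-5,"ty":-118,"tz":-6,"wx":0,"wy":-0.158,"wz":0},{"fingers":55,"tx":-5,"ty":-118,"tz":-6,"wx":0,"wy":-0.158,"wz":0},{"fingers":55,"tx":-5,"ty":-118,"tz":-6,"wx":0,"wy":-0.158,"wz":0}]'
python3 - <<'E'
from h import *
place(-.005,0,-.1163,.65,.075); print(arm.read_state()['joints'].round(2))
E
```

```text
time_s: 10.25
tcp_pos: [0.5914, -0.0256, 0.1487]
tcp_rot: [3.141, 0.647, -3.067]
force: [0.7, 0.6, 0.3]
finger_gap: 0.0473
grasp_force: 0.0
t mm [-1.3  2.  98.4] w [-0.0007 -0.0025 -0.0021]
[ 0.66  1.1  -1.26  2.32  2.14  1.09 -0.26]
```

```bash
python3 -m jog '[{"fingers":55,"tx":-1,"ty":2,"tz":35,"wx":0,"wy":-0.002,"wz":-0.002},{"fingers":55,"tx":-1,"ty":2,"tz":70,"wx":0,"wy":-0.002,"wz":-0.002},{"fingers":55,"tx":-1,"ty":2,"tz":90,"wx":0,"wy":-0.002,"wz":-0.002},{"fingers":55,"tx":-1,"ty":2,"tz":97,"wx":0,"wy":-0.002,"wz":-0.002},{"fingers":30,"tx":-1,"ty":2,"tz":97,"wx":0,"wy":-0.002,"wz":-0.002},{"fingers":15,"tx":-1,"ty":2,"tz":97,"wx":0,"wy":-0.002,"wz":-0.002},{"fingers":0,"tx":-1,"ty":2,"tz":97,"wx":0,"wy":-0.002,"wz":-0.002},{"fingers":0,"tx":-1,"ty":2,"tz":97,"wx":0,"wy":-0.002,"wz":-0.002},{"fingers":0,"tx":-1,"ty":2,"tz":97,"wx":0,"wy":-0.002,"wz":-0.002},{"fingers":0,"tx":-1,"ty":2,"tz":97,"wx":0,"wy":-0.002,"wz":-0.002}]' 30
python3 - <<'E'
from h import *
place(-.005,0,0,.65,.075); print(arm.read_state()['joints'].round(2))
E
```

```text
time_s: 11.25
tcp_pos: [0.6504, -0.0172, 0.0742]
tcp_rot: [-3.141, 0.652, -3.06]
force: [-4.8, 0.1, 7.3]
finger_gap: 0.0094
grasp_force: 34.7
t mm [  0.9 114.3   3.3] w [0.0016 0.0022 0.0035]
[ 0.61  1.27 -1.17  2.17  2.27  1.09 -0.19]
```

```bash
python3 -m jog '[{"fingers":0,"tx":0,"ty":3,"tz":-1.5,"wx":0,"wy":0,"wz":0.003},{"fingers":0,"tx":0,"ty":15,"tz":-1.5,"wx":0,"wy":0,"wz":0.003},{"fingers":0,"tx":0,"ty":32,"tz":-1.5,"wx":0,"wy":0,"wz":0.003},{"fingers":0,"tx":0,"ty":50,"tz":-1.5,"wx":0,"wy":0,"wz":0.003},{"fingers":0,"tx":0,"ty":68,"tz":-1.5,"wx":0,"wy":0,"wz":0.003},{"fingers":0,"tx":0,"ty":84,"tz":-1.5,"wx":0,"wy":0,"wz":0.003},{"fingers":0,"tx":0,"ty":92,"tz":-1.5,"wx":0,"wy":0,"wz":0.003},{"fingers":0,"tx":0,"ty":92,"tz":-1.5,"wx":0,"wy":0,"wz":0.003}]'
python3 - <<'E'
from h import *
place(-.005,0,0,.65,.075)
E
```

```text
time_s: 12.05
tcp_pos: [0.6438, 0.076, 0.0744]
tcp_rot: [3.14, 0.653, -3.065]
force: [6.8, 1.3, -4.6]
finger_gap: 0.0098
grasp_force: 32.3
t mm [ 1.7 20.9  2.9] w [ 0.0013  0.003  -0.0003]
```

```bash
python3 -m jog '[{"fingers":0,"tx":0.5,"ty":6,"tz":0.5,"wx":0,"wy":0,"wz":0},{"fingers":0,"tx":0.5,"ty":12,"tz":0.5,"wx":0,"wy":0,"wz":0},{"fingers":0,"tx":0.5,"ty":17,"tz":0.5,"wx":0,"wy":0,"wz":0},{"fingers":0,"tx":0.5,"ty":21,"tz":0.5,"wx":0,"wy":0,"wz":0},{"fingers":0,"tx":0.5,"ty":23,"tz":0.5,"wx":0,"wy":0,"wz":0},{"fingers":0,"tx":0.5,"ty":23,"tz":0.5,"wx":0,"wy":0,"wz":0},{"fingers":0,"tx":0.5,"ty":23,"tz":0.5,"wx":0,"wy":0,"wz":0}]'
python3 - <<'E'
from h import *
place(-.005,0,0,.65,.075)
E
```

```text
time_s: 12.75
tcp_pos: [0.6422, 0.0973, 0.0743]
tcp_rot: [3.141, 0.654, -3.066]
force: [6.3, -0.3, -1.8]
finger_gap: 0.0093
grasp_force: 32.5
t mm [ 1.8 -0.5  2.8] w [-0.0003  0.0042 -0.0012]
```

```bash
python3 -m jog '[{"fingers":0,"tx":0,"ty":2,"tz":0,"wx":0,"wy":0,"wz":0},{"fingers":0,"tx":0,"ty":4,"tz":0,"wx":0,"wy":0,"wz":0},{"fingers":0,"tx":0,"ty":4,"tz":0,"wx":0,"wy":0,"wz":0}]'
python3 -c "
from h import *
place(-.005,0,0,.65,.075); print(arm.read_state()['force'])"
```

```text
time_s: 13.05
tcp_pos: [0.6422, 0.0975, 0.0742]
tcp_rot: [-3.134, 0.655, -3.066]
force: [4.1, -9.2, 3.6]
finger_gap: 0.0091
grasp_force: 33.5
t mm [ 1.7 -0.6  2.8] w [-0.0088  0.0046 -0.0014]
[ 4.12215832 -9.24970353  3.60896688]
```

The cover didn't move under 9 N, so it is against the end stop. I'll release and back out.

```bash
python3 -m jog '[{"fingers":0,"tx":0,"ty":-3,"tz":0,"wx":0,"wy":0,"wz":0},{"fingers":30,"tx":0,"ty":-3,"tz":0,"wx":0,"wy":0,"wz":0},{"fingers":50,"tx":0,"ty":-3,"tz":0,"wx":0,"wy":0,"wz":0},{"fingers":50,"tx":0,"ty":-3,"tz":0,"wx":0,"wy":0,"wz":0},{"fingers":50,"tx":0,"ty":-3,"tz":-15,"wx":0,"wy":0,"wz":0},{"fingers":50,"tx":0,"ty":-3,"tz":-50,"wx":0,"wy":0,"wz":0},{"fingers":50,"tx":0,"ty":-3,"tz":-95,"wx":0,"wy":0,"wz":0},{"fingers":50,"tx":0,"ty":-3,"tz":-125,"wx":0,"wy":0,"wz":0},{"fingers":50,"tx":0,"ty":-3,"tz":-125,"wx":0,"wy":0,"wz":0},{"fingers":50,"tx":0,"ty":-3,"tz":-125,"wx":0,"wy":0,"wz":0}]'
python3 - <<'E'
from h import *
snap('wrist','w5'); P,im=cloud('w5'); Q=Ro.from_euler('z',BY).as_matrix(); L=(P-[*C,0])@Q
o=(L[...,2]>.076)&(L[...,2]<.09)&(abs(L[...,0])<.05)&(abs(L[...,1])<.05); print('fin',rect(L,o))
E
```

```text
time_s: 14.05
tcp_pos: [0.5649, 0.0921, 0.1739]
tcp_rot: [-3.141, 0.653, -3.063]
force: [0.5, -0.3, -0.7]
finger_gap: 0.0426
grasp_force: 0.0
fin ((-0.4378509521484375, 0.5421247482299805), (9.967711448669434, 40.73646926879883), 89.62975311279297)
```

View pics/w5.png

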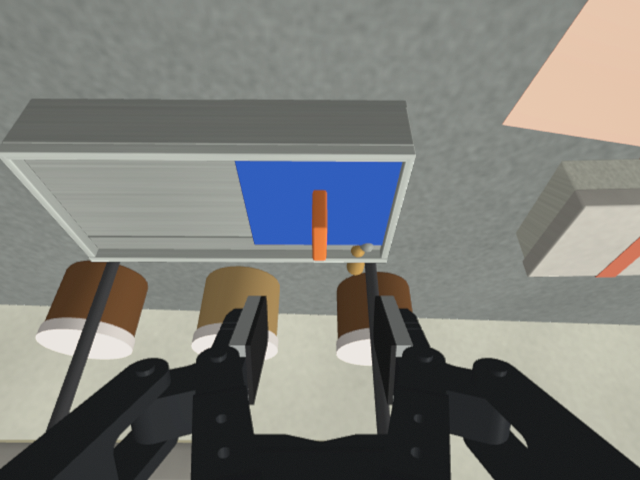

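The cover (235–405, 160–245) covers the compartment, with the fin at box y ≈ 0 and the catch beside the plunger at (360,250). The robot is clear of everything.

```bash
python3 -c "
from bench import arm
print(arm.hand_in())"
```

```text
the job is handed in; nothing more can be done
None
```

The pistachio bar was set down flat, top up, in the compartment, and the blue cover was pushed home to its end stop, where it stayed after release; the job is handed in, but the verdict was not shown.

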